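Refit the missing heater knob and hold it pressed in

TASK

One of the two spindles on top of the garage heater's control box still has its round knob, the other is bare. Take the loose oblong knob that fits the bare spindle (the large one for the thick spindle, the small one for the thin spindle), turn it so that the flat in its bore, on the side of its pointed nose, meets the flat of the spindle, push it fully home and go on pressing until the sprung spindle is all the way in. Finish while still holding the knob pressed in; leave the other loose knob, the spray can, the jar and the screwdriver where they are.

Things in the scene. Friction and masses are not known exactly. Their poses are not given: they have to be found in the camera images.
- large_knob_mid (a point): Centre, on the bore's axis and half-way up, of the large loose knob: oblong, black plastic, 44 mm tall. Two flat parallel sides, 34 mm apart and 44 mm long, face its y and -y (grip these). One end is a pointed nose (its +x, 33 mm from the centre, grey pointer line on top), the other is rounded (-x, 33 mm). z is up; it stands upright. May lie in either knob place.
- small_knob_mid (a point): Centre, on the bore's axis and half-way up, of the small loose knob: oblong, black plastic, 44 mm tall. Two flat parallel sides, 24 mm apart and 32 mm long, face its y and -y (grip these). One end is a pointed nose (its +x, 24 mm from the centre, grey pointer line on top), the other is rounded (-x, 24 mm). z is up; it stands upright. May lie in either knob place.
- large_knob_base (a point): Centre of the large knob's open underside, 22 mm below its middle, same axes: mouth of the blind D-shaped bore, 30 mm deep, 20.4 mm across, whose flat lies 2.7 mm from the axis on the nose side (+x). Made for the thick spindle.
- small_knob_base (a point): Centre of the small knob's open underside, 22 mm below its middle, same axes: mouth of the blind D-shaped bore, 30 mm deep, 15.4 mm across, whose flat lies 1.7 mm from the axis on the nose side (+x). Made for the thin spindle.
- large_knob: The large loose knob, about 60 g; origin at the centre of its underside.
- small_knob: The small loose knob, about 35 g; origin at the centre of its underside.
- thick_seat (a point): On the axis of the thick spindle, at the top of its 25 mm round shoulder where the knob's underside rests when home; 9 mm above the box when out, sinks with it. Above stands the steel D-shaft, 19 mm in diameter, 24 mm tall (top 2.5 mm tapered), its flat 2 mm from the axis facing this point's +x; z up. Takes the large knob, nose to the flat, 0.7 mm play. It cannot turn. Bare, or inside the fitted knob.
- thin_seat (a point): On the axis of the thin spindle, at the top of its 25 mm round shoulder where the knob's underside rests when home; 9 mm above the box when out, sinks with it. Above stands the steel D-shaft, 14 mm in diameter, 24 mm tall (top 2.5 mm tapered), its flat 1 mm from the axis facing this point's +x; z up. Takes the small knob, nose to the flat, 0.7 mm play. It cannot turn. Bare, or inside the fitted knob.
- thick_spindle (a joint): How far the thick spindle is pushed in, in m: 0 out, 0.007 all the way in (a hard stop). The spring pushes back with 5 N at 0 and 9 N at 0.007, and lifts it again when let go.
- thin_spindle (a joint): How far the thin spindle is pushed in, in m: 0 out, 0.007 all the way in (a hard stop). The spring pushes back with 5 N at 0 and 9 N at 0.007, and lifts it again when let go.
- fitted_top (a point): Centre of the top of the round knob that is already fitted on one of the two spindles and stays there (black plastic, 40 mm in diameter, its top 44 mm above the box's top); the spindle under it is not free.
- heater: Control box of the gas heater: grey steel box fixed to the bench, 200 mm (x) by 300 mm (y) by 80 mm tall, origin at the centre of its underside. The thick spindle stands at its y = +70 mm and the thin one at y = -70 mm, both at x = -20 mm, rising from its top.
- spray_can: Bystander: upright can, 60 mm in diameter, 150 mm tall; origin at the centre of its underside.
- screw_jar: Bystander: glass jar, 66 mm in diameter, 80 mm tall; origin at the centre of its underside.
- screwdriver: Bystander: screwdriver lying on the bench beyond the knobs; origin at the underside of its middle.
Not all that is in view belongs to the job. Leave any red or yellow look-alike of the large_knob alone.

How it is judged:
On the way:
1. the knob that fits the bare spindle has been lifted off the bench (((horizontal distance between fitted_top and thick_seat above 0.05 m and height (world z) of large_knob_base above 0.03 m) or (horizontal distance between fitted_top and thin_seat above 0.05 m and height (world z) of small_knob_base above 0.03 m))), for 0.1 s.
At the end, for the whole second after the job is handed in: The bare spindle carries its own knob: underside within 3 mm of the shoulder's centre, nose in line with the flat within 0.3 rad, upright within 0.1 rad; the spindle is pushed in more than 5 of its 7 mm and the fingers bear on the knob with over 2 N (((horizontal distance between fitted_top and thick_seat above 0.05 m and distance between large_knob_base and thick_seat below 0.003 m and angle between the x axis of large_knob_base and the x axis of thick_seat, either way round below 0.3 rad and angle between large_knob_base's own z axis and vertical below 0.1 rad and value of joint thick_spindle above 0.005 m and contact force between the fingers and large_knob above 2 N) or (horizontal distance between fitted_top and thin_seat above 0.05 m and distance between small_knob_base and thin_seat below 0.003 m and angle between the x axis of small_knob_base and the x axis of thin_seat, either way round below 0.3 rad and angle between small_knob_base's own z axis and vertical below 0.1 rad and value of joint thin_spindle above 0.005 m and contact force between the fingers and small_knob above 2 N))); the arm keeps its last pose, push and grip.
It fails at once if the loose knob that does not belong on the bare spindle is moved more than 30 mm ((horizontal distance between fitted_top and thick_seat above 0.05 m and distance of small_knob_mid from where it was at the start of the episode above 0.03 m) or (horizontal distance between fitted_top and thin_seat above 0.05 m and distance of large_knob_mid from where it was at the start of the episode above 0.03 m)).
It fails at once if the spray can is moved more than 30 mm (distance of spray_can from where it was at the start of the episode above 0.03 m).
It fails at once if the screw jar is moved more than 30 mm (distance of screw_jar from where it was at the start of the episode above 0.03 m).
It fails at once if the screwdriver is moved more than 30 mm (distance of screwdriver from where it was at the start of the episode above 0.03 m).
It also fails if it takes over 42 s, if anything falls off the work surface, if the arm or the gripper's body presses on something with over 40 N, if the wrist force passes 120 N, or if a joint passes its speed limit or range.

ROBOT

A 6-joint arm with a two-finger parallel gripper is mounted at the origin on the work surface. World frame = base frame: x ahead of the robot, y to its left, z up, the work surface at z = 0. Lengths are in m, angles in rad, forces in N, time in s.
With the tool pointing down it reaches from about 0.2 to 0.875 m from the base axis. Payload 3.4 kg.
Tool frame: the origin (TCP) lies at the very end of the fingers, on their centre line; the grasp point (between the pads) lies 19 mm behind it; z points along the fingers, y is the line along which they close (so a half turn about z gives the same grasp; the last joint's range is limited). The gripper opens to 94 mm and grips with 3 to 60 N. Pads are 16 mm wide; open, the fingers measure 119 mm over their backs; the gripper's body (75 mm by 177 mm) begins 78 mm behind the grasp point.
Start: joints at [-1.403, 0.276, 1.505, -0, 1.361, -0.121], TCP at [0.164, -0.551, 0.205] pointing down, gripper open.
Joint ranges: [-2.89, 2.89], [-0.75, 2.08], [0.22, 2.7], [-1.18, 4.32], [0.11, 2.71], [-2.7, 2.7]. Speed limits (rad/s): [2.57, 2.57, 3.14, 3.14, 3.14, 3.14].

INTERFACE

Orientations are given as a unit quaternion [x, y, z, w].
In Python, from plant import arm gives the robot as it stands. The module is installed in compiled form; this text tells all that it offers.
- The arm moves only by the tool jog_arm, never from a script. Its argument "deltas" is one flat list of numbers, 7 for each row, row after row: the shift along the tool's x, y, z in m, then the turn, a rotation vector about the tool's x, y, z in degrees, then the finger opening in m, from 0 to 0.094. A call has 1 to 10 rows; each row shifts and turns the commanded pose from where the row before left it, along the tool's axes as they then stand; what a row does not reach is not made up. A row lasts 1/10 s, in which the tool goes at most 50 mm and 8.59 degrees, less where a joint would pass 70% of its speed; a pose out of reach is approached as far as the arm can. A call is refused whole if a number of a shift passes 0.05 or a number of a turn 8.59, either way. A call with a gripper value outside its range is refused whole. The fingers move at their own pace and stop on an object; "squeeze" is the grip in N (left out, the last holds). Time passes only in rows, so rows that do not move let the fingers close. It gives the time, the measured TCP pose, the force, the opening and the grip force at its end, in the units of the state.
- arm.state(): the state, without advancing time (a new reading comes with each control period).
- arm.capture(name): name is "side" or "top"; returns a dict with "image" (384x512x3 uint8, red, green, blue), "z_map" (384x512 float32, m along the optical axis (not along the pixel's ray), 0 where there is no reading), "mtx" (3x3 intrinsics, pixels), "world_from_camera" (4x4, takes a point from camera to world coordinates). Camera axes: x right, y down, z forward; pixel columns grow to the right and rows downward; lengths in m; the calibration is good to about 2 mm. A picture is of the moment at which its call begins.
- arm.close_job(): hands the job in; it is judged then, once.
Trained networks look in the newest picture that a camera, given by its name, has taken for a name from the list of things; names that differ only in an ending like _2 or _b are one class to them, and where a whole thing is asked for, a point or a joint stands for the part that bears it (a point fixed in the world has none). Each returns a list of dicts, best first, with "p" (0 to 1); they miss things now and then, are a little off and sometimes report something else, mostly with a low value. They report only what shows in the picture. A call takes as long as a camera call. They do not tell look-alikes from the thing itself.
- arm.find_in(camera, thing): "pixel" ([row, column] in pixels, amid what is visible of it).
The state is a dict: "t": time; "joints": joint angles; "qd": joint speeds; "joint_efforts": joint torques, N m; "tcp_pos": TCP position; "orientation": TCP orientation; "force": force on the tool from outside, world axes, zero at the start; "moment": the same for the moment, N m; "grip_width": opening from 0.0 (shut) to 1.0 (fully open); "grip_force": force on a finger pad.
Only numpy, scipy, OpenCV 4.12 (cv2) and the standard library are available. Lean on these libraries where they do the work, as an engineer would, in place of code of your own. Each camera call takes 0.05 s, during which the arm holds its last target. There are 200 camera calls.

## Working session

There is one attempt and no reset: what is moved stays moved. The work goes in short steps, Python scripts to look and compute and a tool call to move; the robot and the scene stay as the last step left them, time stands still between calls to the robot, and variables do not carry over. Pictures are saved under pics/ and viewed, at most 10 in all, crops included, and the job is handed in when it is done.

Besides the shell and the picture viewer there is one more tool, called after ">>>" as name(argument=value, ...) on one line, values as JSON. jog_arm: Moves the arm, as the interface text tells. Its arguments: {"type":"object","properties":{"deltas":{"type":"array"},"squeeze":{"type":"number"}},"required":["deltas"]}

```bash
mkdir -p pics
cat > h.py <<'E'
import numpy as np,cv2
from plant import arm
def cap(n,f=None):
    c=arm.capture(n)
    if f: cv2.imwrite('pics/'+f,c['image'][:,:,::-1])
    np.savez(n+'.npz',**c); return c
def world(c,r,col,z=None):
    K=c['mtx'];T=c['world_from_camera']
    r=np.asarray(r,float);col=np.asarray(col,float)
    d=np.stack([(col-K[0,2])/K[0,0],(r-K[1,2])/K[1,1],np.ones_like(r)],-1)
    if z is None:
        zz=c['z_map'][r.round().astype(int),col.round().astype(int)][...,None]
        return (d*zz)@T[:3,:3].T+T[:3,3]
    w=d@T[:3,:3].T
    return T[:3,3]+w*((z-T[2,3])/w[...,2])[...,None]
E
python3 - <<'E'
from h import *
for n in('top','side'):
    c=cap(n,n+'1.png')
    print(n,c['world_from_camera'].round(3).tolist(),c['mtx'].round(1).tolist())
    for t in['large_knob','small_knob','thick_seat','thin_seat','fitted_top','heater','spray_can','screw_jar','screwdriver']:
        for f in arm.find_in(n,t)[:3]:
            p=np.array(f['pixel']);print(t,round(f['p'],2),p.round(0),world(c,p[0],p[1]).round(3))
i=[cv2.imread('pics/%s1.png'%n) for n in('top','side')]
E
```

```text
top [[-0.123, -0.97, 0.208, 0.328], [-0.992, 0.119, -0.029, -0.08], [0.003, -0.209, -0.978, 1.235], [0.0, 0.0, 0.0, 1.0]] [[433.4, 0.0, 247.9], [0.0, 433.4, 192.9], [0.0, 0.0, 1.0]]
large_knob 0.77 [273. 302.] [ 0.344 -0.232  0.048]
large_knob 0.6 [220. 305.] [ 0.486 -0.263  0.047]
large_knob 0.6 [241. 334.] [ 0.417 -0.332  0.045]
small_knob 0.59 [184. 284.] [ 0.594 -0.22   0.044]
fitted_top 0.55 [200. 179.] [0.566 0.067 0.128]
heater 0.81 [208. 156.] [0.562 0.139 0.078]
spray_can 0.9 [163. 363.] [ 0.601 -0.418  0.152]
screw_jar 0.97 [226. 381.] [ 0.441 -0.456  0.082]
screwdriver 0.86 [114. 257.] [ 0.82  -0.171  0.027]
side [[0.918, -0.298, 0.261, 0.287], [-0.396, -0.663, 0.635, -0.769], [-0.016, -0.687, -0.727, 0.903], [0.0, 0.0, 0.0, 1.0]] [[416.4, 0.0, 253.8], [0.0, 416.4, 193.0], [0.0, 0.0, 1.0]]
large_knob 0.91 [295. 290.] [ 0.544 -0.35   0.044]
large_knob 0.87 [313. 235.] [ 0.413 -0.34   0.044]
large_knob 0.69 [282. 255.] [ 0.484 -0.286  0.043]
small_knob 0.65 [249. 285.] [ 0.59  -0.229  0.046]
thick_seat 0.26 [364. 270.] [ 0.429 -0.486  0.081]
thin_seat 0.63 [164. 226.] [0.547 0.061 0.109]
fitted_top 0.65 [310. 337.] [ 0.589 -0.459  0.128]
fitted_top 0.53 [160. 232.] [0.562 0.051 0.125]
heater 0.83 [165. 223.] [0.546 0.089 0.079]
spray_can 0.84 [311. 337.] [ 0.589 -0.461  0.127]
screw_jar 0.55 [366. 269.] [ 0.427 -0.49   0.08 ]
screwdriver 0.95 [212. 348.] [ 0.814 -0.172  0.02 ]
screwdriver 0.24 [250. 277.] [ 0.572 -0.224  0.045]
```

View pics/top1.png

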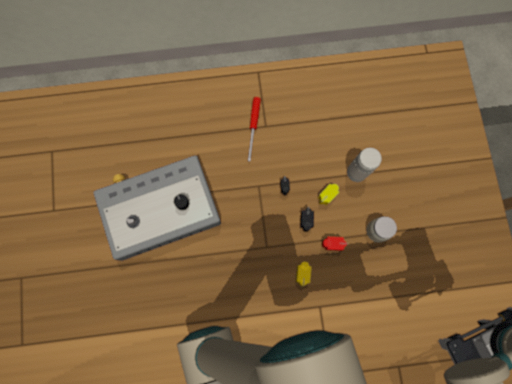

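View pics/side1.png

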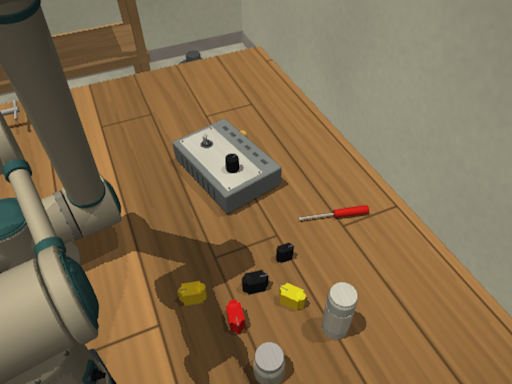

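The top view shows the heater at (208,156), its fitted round knob at (200,181) and the bare spindle at (221,132). There are two black knobs, at (219,306) and (185,285). The look-alikes are yellow at (192,329) and (273,304), and red at (243,334). Next I'll measure the heater's yaw, the bare shaft and the black knobs, with one enlarged crop.

Run:
```python
from h import *
C={n:dict(np.load(n+'.npz')) for n in('top','side')}
for n,c in C.items():
    rr,cc=np.mgrid[0:384,0:512]
    P=world(c,rr,cc); img=c['image'].astype(int); ok=c['z_map']>0
    box=(P[...,0]>.35)&(P[...,0]<.8)&(P[...,1]>-.1)&(P[...,1]<.36)&ok
    q=P[box&(abs(P[...,2]-.08)<.008)][:,:2]
    r=cv2.minAreaRect((q*1000).astype(np.float32));print(n,'heater',r, len(q))
    for nm,lo in (('high',.092),):
        m=(box&(P[...,2]>lo)&(P[...,2]<.14)).astype(np.uint8)
        k,lab,st,ce=cv2.connectedComponentsWithStats(m)
        for i in range(1,k):
            if st[i,4]>5: p=P[lab==i];print('  blob',ce[i].round(),st[i,4],p.mean(0).round(4),p.min(0).round(3),p.max(0).round(3))
    m=((P[...,2]>.036)&(P[...,2]<.06)&(img.max(-1)<80)&ok&(P[...,0]>.4)&(P[...,0]<.68)&(P[...,1]<-.15)&(P[...,1]>-.4)).astype(np.uint8)
    k,lab,st,ce=cv2.connectedComponentsWithStats(m)
    for i in range(1,k):
        if st[i,4]>15:
            p=P[lab==i];r=cv2.minAreaRect((p[:,:2]*1000).astype(np.float32));print('  knob',ce[i].round(),st[i,4],p.mean(0).round(4),r)
a=C['top']['image'];b=C['side']['image']
R=lambda x:cv2.resize(x,(400,300),interpolation=cv2.INTER_CUBIC)
f=lambda im,y,x,w=60,h=45:R(im[y-h//2:y+h//2,x-w//2:x+w//2])
o=np.vstack([np.hstack([f(a,203,298,80,60),f(a,213,150,100,75)]),np.hstack([f(b,268,268,80,60),f(b,150,215,80,60)])])
cv2.imwrite('pics/crop1.png',o[:,:,::-1])
```

```text
top heater ((570.6792602539062, 140.21832275390625), (200.95396423339844, 300.6334228515625), 13.415616989135742) 7673
  blob [180. 201.] 204 [0.5644 0.0654 0.121 ] [0.548 0.048 0.092] [0.587 0.085 0.129]
  blob [130. 221.] 44 [0.5308 0.2025 0.1085] [0.525 0.193 0.093] [0.539 0.212 0.117]
  knob [285. 185.] 109 [ 0.5922 -0.2205  0.0446] ((591.8252563476562, -220.2753143310547), (22.877742767333984, 40.050636291503906), 89.75337982177734)
  knob [307. 218.] 239 [ 0.4894 -0.2686  0.0448] ((489.1374816894531, -268.78485107421875), (33.818939208984375, 59.7097282409668), 80.77311706542969)
side heater ((567.0008544921875, 138.64212036132812), (200.3052978515625, 306.3143005371094), 13.34891414642334) 4252
  blob [204. 138.] 34 [0.5285 0.1992 0.105 ] [0.523 0.191 0.093] [0.537 0.21  0.115]
  blob [231. 161.] 209 [0.5618 0.058  0.1152] [0.545 0.042 0.092] [0.582 0.084 0.129]
  knob [285. 248.] 138 [ 0.5914 -0.2257  0.0434] ((592.5755615234375, -224.53451538085938), (24.889850616455078, 44.783851623535156), 81.1017837524414)
  knob [254. 278.] 293 [ 0.4865 -0.2741  0.0436] ((487.55230712890625, -272.3533020019531), (34.965572357177734, 61.9880256652832), 79.02650451660156)
```

View pics/crop1.png

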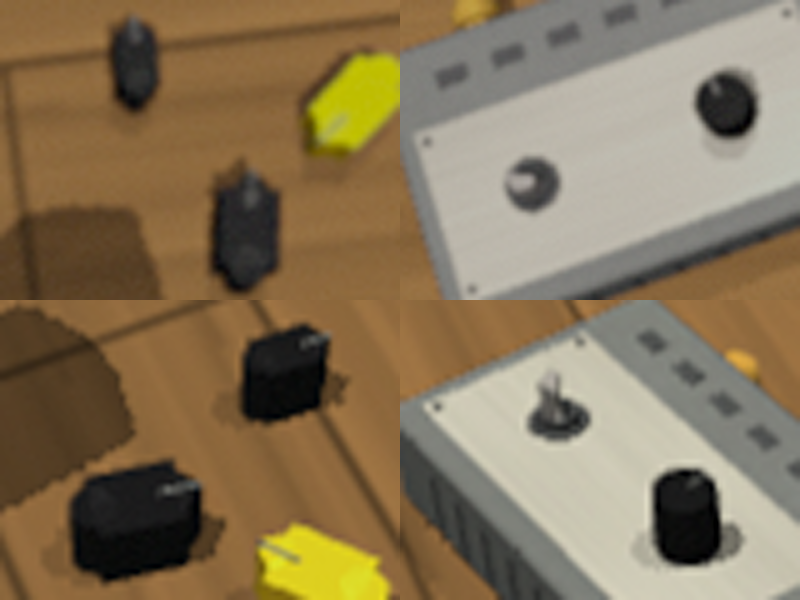

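Confirmed: with yaw 13.4°, the fitted knob sits at box (-22,-71) mm, which is the thin spindle. So the **bare one is thick**. The **large black knob** at top (219,306), about 34×60 mm, is the one that fits. The other black one measures 23×40 mm, so it is the small knob, and the red and yellow ones are decoys. The nose, with its pointer line, is at the upper end (world +x). Next I need the direction of the spindle's flat.

Run:
```python
from h import *
C={n:dict(np.load(n+'.npz')) for n in('top','side')}
out=[]
for n,(y,x) in (('top',(221,132)),('side',(138,204))):
    c=C[n];rr,cc=np.mgrid[0:384,0:512];P=world(c,rr,cc)
    m=(np.hypot(P[...,0]-.533,P[...,1]-.203)<.022)&(P[...,2]>.083)
    m[:]=m
    for lo,hi in((.084,.0935),(.0935,.108),(.108,.12)):
        q=P[m&(P[...,2]>lo)&(P[...,2]<hi)];print(n,lo,len(q),q.mean(0).round(4));
        print((1000*q[:,:2]).round(0).astype(int).tolist() if lo>.1 else (1000*np.r_[q.min(0),q.max(0)]).round(1))
    h=20;out.append(cv2.resize(c['image'][y-h:y+h,x-h:x+h],(400,400),interpolation=cv2.INTER_NEAREST))
cv2.imwrite('pics/crop2.png',np.hstack(out)[:,:,::-1])
```

```text
top 0.084 65 [0.5352 0.2013 0.0877]
[516.7 181.8  84.  553.9 224.4  93.4]
top 0.0935 14 [0.5295 0.1995 0.0999]
[525.1 193.7  93.6 546.2 209.7 108. ]
top 0.108 28 [0.5325 0.2038 0.1139]
[[539, 212], [538, 209], [539, 207], [536, 211], [536, 209], [536, 207], [535, 204], [535, 201], [535, 199], [534, 196], [534, 193], [533, 211], [534, 210], [533, 206], [532, 204], [533, 202], [532, 198], [531, 196], [530, 209], [530, 207], [530, 204], [529, 201], [530, 200], [529, 197], [527, 206], [527, 204], [527, 202], [527, 200]]
side 0.084 35 [0.5318 0.1971 0.0882]
[520.2 187.7  84.2 544.1 210.   93.3]
side 0.0935 19 [0.5286 0.1981 0.101 ]
[523.2 191.3  94.7 537.  209.7 107.8]
side 0.108 13 [0.5282 0.2015 0.1127]
[[528, 209], [530, 205], [534, 208], [526, 203], [531, 208], [532, 200], [523, 204], [525, 201], [528, 197], [531, 198], [524, 196], [527, 197], [526, 194]]
```

View pics/crop2.png

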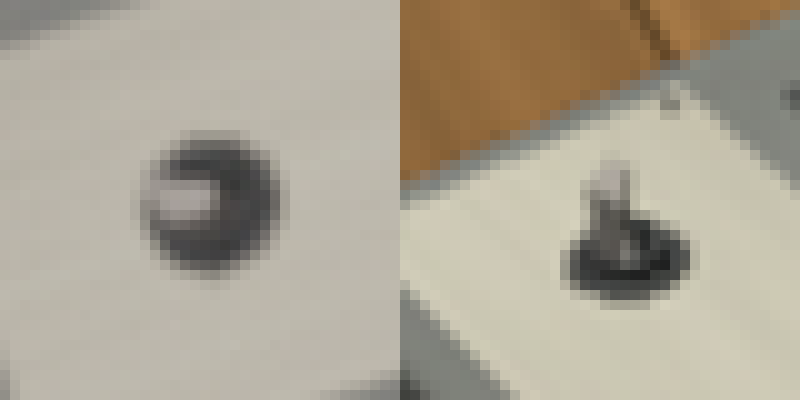

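```bash
cat > fit.py <<'E'
from h import *
from scipy.optimize import differential_evolution
def caps(n,k):
    L=[arm.capture(n) for _ in range(k)];c=dict(L[-1]);z=np.stack([l['z_map'] for l in L]);c['z_map']=np.median(z,0)
    c['image']=np.mean([l['image'] for l in L],0).astype(np.uint8);np.savez(n+'.npz',**c);return c
def spindle(x,y,h):   # h above box top
    r=9.5-np.clip(h-30.5,0,2.5)*.6; fl=2-np.clip(h-30.5,0,2.5)*.6*0
    return (h<0)|((h<9)&(x*x+y*y<12.5**2))|((h<33)&(x*x+y*y<r*r)&(x<fl))
def knob(x,y,h):      # h above underside
    xr=abs(x)
    nose=(x<=22)|(abs(y)<17*(33-x)/11)
    R=(11**2+17**2)/22
    rd=(x>=-22)|((x-(-33+R))**2+y*y<R*R)
    return (h<44)&(h>0)&(abs(y)<17)&nose&rd
def fit(c,solid,x0,y0,z0,zt,zb,rad,bounds,floor=None):
    rr,cc=np.mgrid[0:384,0:512];P=world(c,rr,cc)
    m=(np.hypot(P[...,0]-x0,P[...,1]-y0)<rad)&(c['z_map']>0)
    r,q=rr[m].astype(float),cc[m].astype(float);zz=np.arange(zt,zb,-.0004)
    A=world(c,r,q,zt);B=world(c,r,q,zb);s=(zt-zz)/(zt-zb)
    S=A[:,None]+(B-A)[:,None]*s[None,:,None];obs=P[m][:,2]
    def pred(p):
        dx=(S[...,0]-x0)*1e3-p[0];dy=(S[...,1]-y0)*1e3-p[1];a=np.radians(p[2]);C,s_=np.cos(a),np.sin(a)
        I=solid(C*dx+s_*dy,-s_*dx+C*dy,(S[...,2]-z0)*1e3-p[3])
        I[:,-1]=True
        return zz[I.argmax(1)]
    cost=lambda p:np.minimum(abs(pred(p)-obs),.012).mean()*1e3
    o=differential_evolution(cost,bounds,seed=1,popsize=12,maxiter=60,tol=1e-4)
    return np.r_[x0*1e3+o.x[0],y0*1e3+o.x[1],o.x[2],o.x[3]],o.fun,cost
E
python3 - <<'E'
from fit import *
for n in('top','side'):
    c=caps(n,5)
    print(n,arm.state()['t'])
    p,f,cost=fit(c,spindle,.533,.2025,.08,.118,.078,.035,[(-8,8),(-8,8),(-180,180),(-2,3)]);print('spindle',p.round(2),f)
    print([round(cost([p[0]-533,p[1]-202.5,a,p[3]]),2) for a in range(-180,180,20)])
    p,f,_=fit(c,knob,.489,-.271,.0,.05,.0,.055,[(-10,10),(-10,10),(-40,40),(-2,3)]);print('knob',p.round(2),f)
E
```

```text
top 1.25
spindle [535.32 203.29 -17.24   1.69] 0.9995958796210529
[np.float64(1.78), np.float64(1.79), np.float64(1.77), np.float64(1.67), np.float64(1.56), np.float64(1.44), np.float64(1.3), np.float64(1.15), np.float64(1.02), np.float64(1.14), np.float64(1.23), np.float64(1.34), np.float64(1.44), np.float64(1.56), np.float64(1.64), np.float64(1.72), np.float64(1.76), np.float64(1.78)]
knob [ 491.96 -269.92   -9.98    1.07] 1.349869349710933
side 1.5
spindle [532.27 202.01 -19.28   0.82] 0.764276081726521
[np.float64(1.95), np.float64(1.8), np.float64(1.66), np.float64(1.5), np.float64(1.37), np.float64(1.29), np.float64(1.05), np.float64(0.95), np.float64(0.77), np.float64(0.94), np.float64(1.12), np.float64(1.32), np.float64(1.4), np.float64(1.4), np.float64(1.49), np.float64(1.55), np.float64(1.7), np.float64(1.95)]
knob [ 4.8884e+02 -2.7087e+02 -1.0210e+01  2.8000e-01] 1.0244410967074669
```

```bash
cat >> h.py <<'E'
from scipy.spatial.transform import Rotation as Ro
def goto(p,yaw):
    s=arm.state();R=Ro.from_quat(s['orientation']);T=Ro.from_matrix(np.array([[np.cos(yaw),np.sin(yaw),0],[np.sin(yaw),-np.cos(yaw),0],[0,0,-1.]]))
    e=(R.inv()*T).as_rotvec(degrees=True)
    print('shift in tool axes mm',(R.inv().apply(np.array(p)-s['tcp_pos'])*1e3).round(2),'rot',e.round(2),'toolx',R.as_matrix()[:,0].round(3),'j6',s['joints'][5].round(3) if hasattr(s['joints'][5],'round') else s['joints'][5],'F',np.round(s['force'],1),'t',s['t'],'tcp',np.round(s['tcp_pos'],4))
E
python3 - <<'E'
from h import *
y=np.radians(-10.1)
goto([.4904,-.2704,.08],y)
goto([.4904,-.2704,.08],y+np.pi)
E
```

```text
shift in tool axes mm [ 393.09 -176.17  125.47] rot [ 1.000e-02 -0.000e+00  2.665e+01] toolx [ 0.959  0.285 -0.   ] j6 -0.121 F [ 0.7 -0.2  0.7] t 1.5 tcp [ 0.1638 -0.5512  0.2055]
shift in tool axes mm [ 393.09 -176.17  125.47] rot [ 0.0000e+00  1.0000e-02 -1.5335e+02] toolx [ 0.959  0.285 -0.   ] j6 -0.121 F [ 0.7 -0.2  0.7] t 1.5 tcp [ 0.1638 -0.5512  0.2055]
```

>>> jog_arm(deltas=[0.039,-0.0175,0,0,0,0,0.06,0.039,-0.0175,0,0,0,0,0.06,0.039,-0.0175,0,0,0,0,0.06,0.039,-0.0175,0,0,0,0,0.06,0.039,-0.0175,0,0,0,0,0.06,0.039,-0.0175,0,0,0,0,0.06,0.039,-0.0175,0,0,0,0,0.06,0.039,-0.0175,0,0,0,0,0.06,0.039,-0.0175,0,0,0,0,0.06,0.039,-0.0175,0,0,0,0,0.06])

```text
t: 2.5
tcp_pos: [0.489, -0.2711, 0.2056]
orientation: [0.99, 0.144, 0.0, 0.0]
force: [1.2, -0.9, 0.2]
grip_width: 0.635
grip_force: 0.0
```

>>> jog_arm(deltas=[0,0,0.02,0,0,6.6,0.06,0,0,0.03,0,0,6.6,0.06,0,0,0.03,0,0,6.6,0.06,0,0,0.03,0,0,6.6,0.06,0,0,0,0,0,0,0.06])

```text
t: 3.0
tcp_pos: [0.485, -0.2703, 0.0918]
orientation: [0.996, -0.086, -0.004, -0.002]
force: [-0.1, 0.3, 0.2]
grip_width: 0.639
grip_force: 0.0
```

Run:
```python
from h import *
y=np.radians(-10.1)
goto([.4904,-.2704,.011],y)
cap('top');c=cap('side')
cv2.imwrite('pics/s2.png',cv2.resize(c['image'][200:350,170:370],(800,600))[:,:,::-1])
```

```text
shift in tool axes mm [ 5.92 -0.53 80.75] rot [-0.22  0.45  0.27] toolx [ 0.985 -0.171 -0.008] j6 1.109 F [-0.1  0.3  0.2] t 3.0 tcp [ 0.485  -0.2703  0.0918]
```

View pics/s2.png

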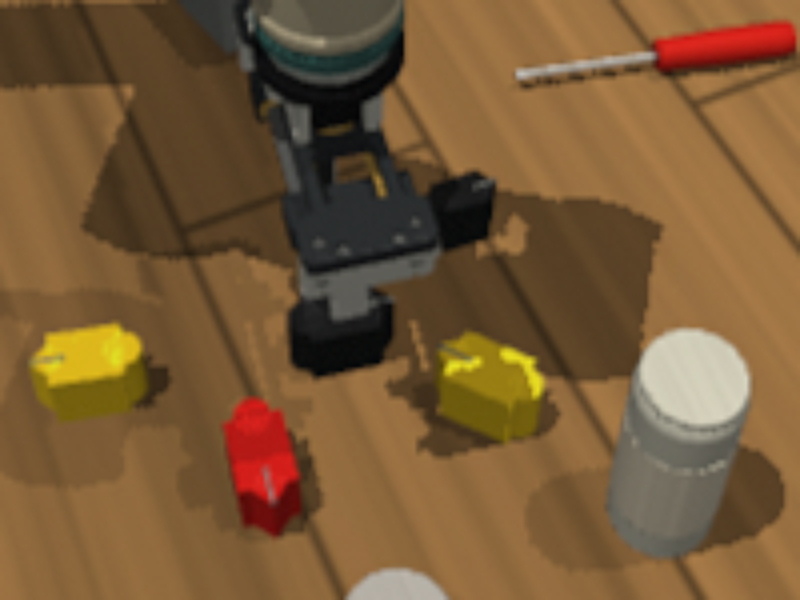

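The side view shows the open gripper centred over the large knob, with the near finger in front of it. The small knob and the decoys are clear.

>>> jog_arm(deltas=[0.003,0,0.02,0,0,0,0.06,0,0,0.01,0,0,0.2,0.06,0,0,0,0,0,0,0.06,0,0,0,0,0,0,0.06])

```text
t: 3.5
tcp_pos: [0.4912, -0.2733, 0.0664]
orientation: [0.996, -0.087, 0.001, 0.0]
force: [0.1, 0.1, -0.4]
grip_width: 0.639
grip_force: 0.0
```

Run:
```python
from h import *
goto([.4904,-.2704,.011],np.radians(-10.1))
```

```text
shift in tool axes mm [-1.32 -2.79 55.43] rot [ 0.04 -0.07  0.08] toolx [ 0.985 -0.174  0.001] j6 1.114 F [ 0.1  0.1 -0.4] t 3.5 tcp [ 0.4912 -0.2733  0.0664]
```

>>> jog_arm(deltas=[-0.0013,-0.0028,0.02,0,0,0,0.06,0,0,0.025,0,0,0,0.06,0,0,0.01,0,0,0,0.06,0,0,0,0,0,0,0.06,0,0,0,0,0,0,0.02,0,0,0,0,0,0,0.02,0,0,0,0,0,0,0.02,0,0,0,0,0,0,0.02], squeeze=40)

```text
t: 4.3
tcp_pos: [0.4905, -0.2705, 0.0113]
orientation: [0.996, -0.088, 0.001, 0.001]
force: [-0.5, -0.5, 2.7]
grip_width: 0.36
grip_force: 40.0
```

>>> jog_arm(deltas=[0,0,-0.02,0,0,0,0.02,0,0,-0.04,0,0,0,0.02,0,0,-0.045,0,0,0,0.02,0,0,-0.045,0,0,0,0.02,0,0,-0.04,0,0,0,0.02,0,0,0,0,0,0,0.02,0,0,0,0,0,0,0.02])

```text
t: 5.0
tcp_pos: [0.49, -0.27, 0.2013]
orientation: [0.996, -0.088, 0.001, 0.001]
force: [-0.2, -0.1, -1.6]
grip_width: 0.36
grip_force: 40.0
```

Run:
```python
from h import *
goto([.5338,.2027,.2],np.radians(-18.2))
```

```text
shift in tool axes mm [ -39.41 -473.08    0.79] rot [ 0.05 -0.1   8.15] toolx [ 0.985 -0.175  0.002] j6 1.118 F [-0.2 -0.1 -1.6] t 5.0 tcp [ 0.49   -0.27    0.2013]
```

>>> jog_arm(deltas=[-0.0039,-0.03,0,0,0,0,0.02,-0.0039,-0.04,0,0,0,0,0.02,-0.0039,-0.04,0,0,0,0,0.02,-0.0039,-0.04,0,0,0,0,0.02,-0.0039,-0.04,0,0,0,0,0.02,-0.0039,-0.04,0,0,0,0,0.02,-0.0039,-0.04,0,0,0,0,0.02,-0.0039,-0.04,0,0,0,0,0.02,-0.0039,-0.04,0,0,0,0,0.02,-0.0043,-0.04,0,0,0,0,0.02])

```text
t: 6.0
tcp_pos: [0.5175, 0.1224, 0.198]
orientation: [0.996, -0.088, -0.002, 0.001]
force: [0.6, 0.8, -0.6]
grip_width: 0.36
grip_force: 40.0
```

>>> jog_arm(deltas=[0,-0.04,0,0,0,2,0.02,0,-0.03,0,0,0,2.1,0.02,0,-0.013,0,0,0,2,0.02,0,0,0.01,0,0,2,0.02,0,0,0.02,0,0,0,0.02,0,0,0,0,0,0,0.02,0,0,0,0,0,0,0.02,0,0,0,0,0,0,0.02])

```text
t: 6.8
tcp_pos: [0.5357, 0.2022, 0.1704]
orientation: [0.987, -0.158, -0.0, 0.0]
force: [0.3, 0.0, -0.0]
grip_width: 0.359
grip_force: 40.0
```

Run:
```python
from fit import *
goto([.5338,.2027,.15],np.radians(-18.2))
for n in('top','side'):
    c=caps(n,3); tz=float(arm.state()['tcp_pos'][2])
    # knob fit on visible body pixels; report relative to TCP
    x,y=arm.state()['tcp_pos'][:2]
    p,f,_=fit(c,lambda a,b,h:knob(a,b,h),x,y,tz-.011,tz+.036,tz-.011,.05,[(-10,10),(-10,10),(-30,0),(-3,3)]);print(n,p.round(2),f)
    cv2.imwrite('pics/%s3.png'%n,c['image'][:,:,::-1])
a=cv2.imread('pics/top3.png');b=cv2.imread('pics/side3.png')
cv2.imwrite('pics/m3.png',np.hstack([cv2.resize(a[170:270,80:180],(400,400)),cv2.resize(b[80:180,150:250],(400,400))]))
```

```text
shift in tool axes mm [-2.    0.08 20.43] rot [0.01 0.01 0.03] toolx [ 0.95  -0.312 -0.   ] j6 2.127 F [ 0.3  0.  -0. ] t 6.8 tcp [0.5357 0.2022 0.1704]
top [ 5.3714e+02  2.0514e+02 -2.2900e+01  4.1000e-01] 11.896346919517866
side [534.23 203.39 -18.52   0.57] 10.967283143322785
```

View pics/m3.png

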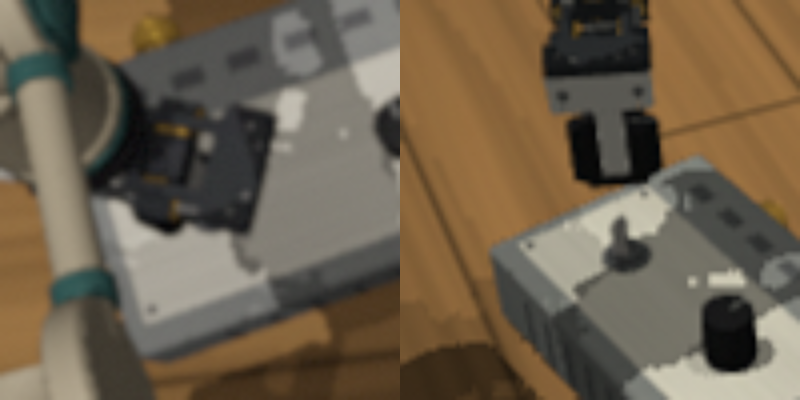

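The knob hangs over the bare spindle, visible in the side crop at (625,250). Both cameras agree on the knob-to-spindle displacement (43.4, 473.0 mm), so the target TCP is (0.5339, 0.2025).

>>> jog_arm(deltas=[-0.0018,0,0.02,0,0,0,0.02,0,0,0.014,0,0,0,0.02,0,0,0,0,0,0,0.02,0,0,0,0,0,0,0.02,0,0,0,0,0,0,0.02])

```text
t: 7.6
tcp_pos: [0.5347, 0.203, 0.1374]
orientation: [0.987, -0.158, 0.001, -0.0]
force: [0.3, 0.8, -0.6]
grip_width: 0.359
grip_force: 40.0
```

Run:
```python
from h import *
goto([.5339,.2025,.126],np.radians(-18.2))
```

```text
shift in tool axes mm [-0.63  0.76 11.43] rot [-0.05 -0.1   0.05] toolx [ 0.95  -0.312  0.002] j6 2.129 F [ 0.3  0.8 -0.6] t 7.6 tcp [0.5347 0.203  0.1374]
```

>>> jog_arm(deltas=[-0.0006,0.0008,0.008,0,0,0,0.02,0,0,0.004,0,0,0,0.02,0,0,0.002,0,0,0,0.02,0,0,0.002,0,0,0,0.02,0,0,0,0,0,0,0.02,0,0,0,0,0,0,0.02])

```text
t: 8.2
tcp_pos: [0.5338, 0.2022, 0.1204]
orientation: [0.987, -0.158, 0.001, 0.0]
force: [2.2, -0.7, -0.8]
grip_width: 0.362
grip_force: 40.0
```

Run:
```python
from h import *
goto([.5339,.2025,.12],np.radians(-18.2));print(arm.state()['moment'])
```

```text
shift in tool axes mm [-0.02 -0.36  0.4 ] rot [-0.01 -0.07  0.05] toolx [ 0.95  -0.312  0.001] j6 2.128 F [ 2.2 -0.7 -0.8] t 8.2 tcp [0.5338 0.2022 0.1204]
[-0.07305193 -0.49397954 -0.02628266]
```

>>> jog_arm(deltas=[0.0005,0,0.002,0,0,0,0.02,0,0,0.002,0,0,0,0.02,0,0,0.002,0,0,0,0.02,0,0,0,0,0,0,0.02,0,0,0,0,0,0,0.02])

```text
t: 8.7
tcp_pos: [0.5339, 0.2021, 0.1142]
orientation: [0.987, -0.158, 0.0, 0.0]
force: [2.7, -0.6, -1.8]
grip_width: 0.359
grip_force: 40.0
```

Run:
```python
from h import *
goto([.5339,.2025,.113],np.radians(-18.2));print(arm.state()['moment'])
```

```text
shift in tool axes mm [-0.09 -0.43  1.21] rot [ 0.   -0.02  0.05] toolx [ 0.95  -0.312  0.   ] j6 2.128 F [ 2.7 -0.6 -1.8] t 8.7 tcp [0.5339 0.2021 0.1142]
[-0.0971706  -0.58910192  0.00918046]
```

>>> jog_arm(deltas=[0.0005,0,0.003,0,0,0,0.02,0,0,0.003,0,0,0,0.02,0,0,0.003,0,0,0,0.02,0,0,0.002,0,0,0,0.02,0,0,0,0,0,0,0.02,0,0,0,0,0,0,0.02])

```text
t: 9.3
tcp_pos: [0.5339, 0.2019, 0.1031]
orientation: [0.987, -0.158, -0.0, 0.0]
force: [1.4, -0.5, -1.6]
grip_width: 0.363
grip_force: 40.0
```

Sliding on freely. Next, press home and through the spring.

>>> jog_arm(deltas=[0,0,0.002,0,0,0,0.02,0,0,0.002,0,0,0,0.02,0,0,0.002,0,0,0,0.02,0,0,0,0,0,0,0.02,0,0,0,0,0,0,0.02], squeeze=50)

```text
t: 9.8
tcp_pos: [0.5339, 0.202, 0.0979]
orientation: [0.987, -0.158, 0.0, -0.0]
force: [-1.1, 0.2, 5.0]
grip_width: 0.357
grip_force: 50.0
```

>>> jog_arm(deltas=[0,0,0.002,0,0,0,0.02,0,0,0.002,0,0,0,0.02,0,0,0.001,0,0,0,0.02,0,0,0,0,0,0,0.02,0,0,0,0,0,0,0.02])

```text
t: 10.3
tcp_pos: [0.5339, 0.202, 0.0933]
orientation: [0.987, -0.158, 0.0, -0.0]
force: [-1.4, -1.4, 7.6]
grip_width: 0.357
grip_force: 50.0
```

>>> jog_arm(deltas=[0,0,0.001,0,0,0,0.02,0,0,0.001,0,0,0,0.02,0,0,0.001,0,0,0,0.02,0,0,0,0,0,0,0.02,0,0,0,0,0,0,0.02])

```text
t: 10.8
tcp_pos: [0.534, 0.202, 0.0932]
orientation: [0.987, -0.158, 0.001, -0.0]
force: [-6.4, -1.4, 23.1]
grip_width: 0.359
grip_force: 50.0
```

Run:
```python
from h import *
goto([.5339,.2025,.092],np.radians(-18.2));c=cap('side')
cv2.imwrite('pics/s4.png',cv2.resize(c['image'][90:190,150:283],(800,600))[:,:,::-1])
```

```text
shift in tool axes mm [-0.25 -0.41  1.16] rot [-0.05 -0.09  0.06] toolx [ 0.95  -0.311  0.002] j6 2.127 F [-6.4 -1.4 23.1] t 10.8 tcp [0.534  0.202  0.0932]
```

View pics/s4.png

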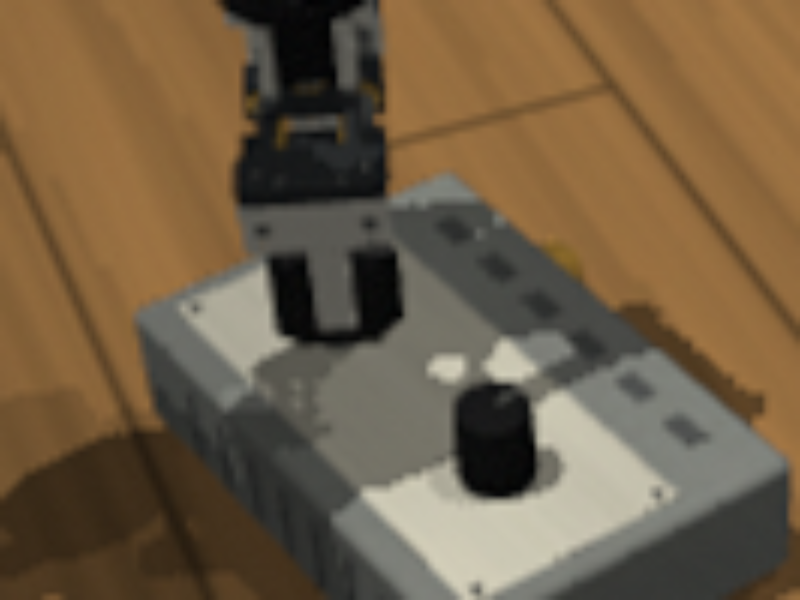

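The side view shows the knob upright and nearly flush with the box at (335,300). The force jumped to 23 N without further travel, so the spindle is at its hard stop. I'm handing in now.

```bash
python3 -c "
from plant import arm
print(arm.close_job())"
```

```text
the job is handed in; nothing more can be done
None
```

The large knob is on the bare thick spindle, nose to the flat, and held pressed against the hard stop at about 23 N. The job was handed in at about 11 s; no verdict came back.

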